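Find the high spot of a microscope turntable and record it

ROBOT

A 6-joint arm with a two-finger parallel gripper is mounted at the origin on the work surface. World frame = base frame: x ahead of the robot, y to its left, z up, the work surface at z = 0. Lengths are in mm, angles in rad, forces in N, time in s.
With the tool pointing down it reaches from about 300 to 775 mm from the base axis. Payload 14.6 kg.
Tool frame: the origin (TCP) lies at the very end of the fingers, on their centre line; the grasp point (between the pads) lies 19 mm behind it; y points along the fingers, z is the direction in which the jaws open and shut, and the axes are right-handed (so a half turn about y gives the same grasp; the last joint's range is limited). The gripper opens to 94 mm and grips with 3 to 60 N. Pads are 16 mm wide; open, the fingers measure 119 mm over their backs; the gripper's body (75 mm by 177 mm) begins 78 mm behind the grasp point.
Start: joints at [-1.337, 0.3, 1.521, -0, 1.321, -0.067], TCP at [162.949, -525.297, 205.446] pointing down, gripper open.
Joint ranges: [-3.03, 3.03], [-0.79, 2.21], [0.23, 2.52], [-1.04, 4.18], [0, 3.07], [-2.55, 2.55]. Speed limits (rad/s): [2.22, 2.22, 2.57, 3.14, 3.14, 3.14].

INTERFACE

Orientations are given as [roll, pitch, yaw] about the fixed x, y, z axes, in that order (R = Rz(yaw) Ry(pitch) Rx(roll)).
In Python, from cell import monitor, optics, manip gives the robot as it stands.
- The arm moves only by the shell command python3 -m creep 'ROWS' [FORCE]. ROWS is JSON, a list of rows, each an object of numbers: "tx", "ty", "tz": the shift along the tool's x, y, z scaled (see below); "turn": the turn about the tool's y scaled (see below); "fingers": the finger opening in mm, from 0 to 94. In form: [{"tx": .., "ty": .., "tz": .., "turn": .., "fingers": ..}, ...]. A call has 1 to 20 rows; each row is the pose to reach, as a shift and turn from the pose measured when the call began, along the tool's axes at that moment, turning the shorter way round; what a row does not reach only later rows make up. The controller multiplies each number of a shift by 200 mm and each number of a turn by pi rad. A row lasts 1/10 s, in which the tool goes at most 50 mm and 8.59 degrees, less where a joint would pass 70% of its speed; a pose out of reach is approached as far as the arm can. A call with a number of a shift or a turn outside -1 to 1 is refused whole. A call with a gripper value outside its range is refused whole. The fingers move at their own pace and stop on an object; FORCE is the grip in N (left out, the last holds). Time passes only in rows, so rows that repeat a pose let the fingers close. It gives the time, the measured TCP pose, the force and the opening at its end, in the units of the state.
- monitor.read_state(): the state, without advancing time (a new reading comes with each control period).
- optics.camera(name): name is "scene" or "top" or "wrist"; returns a dict with "frame" (480x640x3 uint8, red, green, blue), "range_z" (480x640 float32, mm along the optical axis (not along the pixel's ray), 0 where there is no reading), "fx", "fy", "cx", "cy" (pixels), "R" (3x3) and "t" (3): a world point X has camera coordinates R X + t; the wrist camera has in their place "mount" (4x4, takes a point from camera to tool coordinates, whose origin is the TCP and whose axes are the tool frame's). Camera axes: x right, y down, z forward; pixel columns grow to the right and rows downward; lengths in mm; the calibration is good to about 2 mm. A picture is of the moment at which its call begins: read the wrist's pose just before it.
- manip.sign_off(): hands the job in, once; it reports no verdict.
The state is a dict: "clock": time; "joints": joint angles; "qd": joint speeds; "effort": joint torques, N m; "eef_pos": TCP position; "eef_rot": TCP orientation; "wrist_force": force on the tool from outside, world axes, zero at the start; "moment": the same for the moment, N m; "finger_gap": finger opening in mm.
Only numpy, scipy, OpenCV 4.12 (cv2) and the standard library are available. Lean on these libraries where they do the work, as an engineer would, in place of code of your own. Each camera call takes 0.05 s, during which the arm holds its last target.

TASK

Hold the turntable's knob lightly and turn it slowly and gently, well under half a turn a second, to find by the sprung feeler and its red pointer where the hidden guide ring stands highest; a lesser rise elsewhere does not count. Leave the turntable at rest with the crest of that high spot right under the feeler, then press the red record button on the logger fully down and let it go. Do not press it off the high spot, do not touch the feeler or its pointer, and leave the oil bottle, the objective and the slide box where they stand.

Things in the scene. Friction and masses are not known exactly. Their poses are not given: they have to be found in the camera images.
- fixture: Aluminium base plate 270 x 250 x 16 mm, screwed down. Origin on the turntable's axis at the work surface, z up. The feeler meets the guide ring on the +x side, 80 mm from the axis. Feeler post at (91, -30), white scale block at (101, 106), both under 55 mm high.
- hub (a point): Centre of the turntable's top face, 68 mm above the work surface, on its turning axis. Grey disc 176 mm across, 8 mm thick. Under it, hidden, sits the steel guide ring, fast to the disc but at an unknown angle to the knob: 160 mm across, round except for one high spot 3 mm proud and one lesser rise 1.5 mm proud, each falling off over about 28 deg (0.5 rad) either side of its crest.
- turntable (a joint): Turning angle of the disc in rad, counter-clockwise from above positive, free over several turns. At 0 the knob stands in the fixture's -x direction. The bearing drags about 4 N at the knob and holds the disc where it is left. On the high spot's rising flank the feeler resists by up to 3 N more at the knob, past the crest it pushes ahead as much (half that on the lesser rise), at the crest neither.
- knob: Black upright cylinder 20 mm across, 36 mm tall, 60 mm from the turntable's axis, spinning freely on its own stem, so that it can be led round in a full circle by a gripper that keeps its heading. Origin at the middle of its underside, 74 mm above the work surface (6 mm above the disc), z up. Over 35 N in all on disc and knob, squeeze of both fingers included, spoils it.
- feeler_tip (a point): Centre of the feeler's steel ball, 12 mm across, 48 mm above the work surface, under the disc's edge, sprung inward on the guide ring with about 16 N. The ring lifts it along the fixture's +x: x about 85 mm on the round part, 86.5 on the lesser crest, 88 on the high one. A thin red pointer on its lever, 140 mm long, swings outward 14 mm over the white scale at the high crest, 7 at the lesser.
- logger: Grey data logger box 100 x 85 x 32 mm with a green screen, fixed; origin at the middle of its underside, z up. The red button is on its top, 24 mm towards its -x side.
- record_top (a point): Middle of the top of the red round record button, 28 mm across, on its black housing.
- record (a joint): Travel of the record button in m: 0 up, 0.006 fully down, which takes 4 N; it springs back.
- oil: Bystander: small amber bottle with black cap, 32 mm across, 75 mm tall, origin under its middle.
- objective: Bystander: steel microscope objective standing on its end, 34 mm across, 52 mm tall, origin under its middle.
- slidebox: Bystander: small wooden slide box 92 x 37 x 31 mm with darker lid, origin under its middle.
Not all that is in view belongs to the job. Of the things like the logger, leave any that is purple; of the rest the larger one is meant.

How it is judged:
By the outcome, as a careful person would: the job done as asked, in the order asked, and still so for the second after the job is handed in, with the robot touching nothing.
It also fails if it takes over 72 s, if anything falls off the work surface, if the arm or the gripper's body presses on something with over 40 N, if the wrist force passes 120 N, or if a joint passes its speed limit or range.

## Working session

There is one attempt and no reset: what is moved stays moved. The work goes in short steps, Python scripts to look and compute and a shell command to move; the robot and the scene stay as the last step left them, time stands still between calls to the robot, and variables do not carry over. Pictures are saved under pics/ and viewed, and the job is handed in when it is done.

```bash
mkdir -p pics; ls; python3 - <<'E'
from cell import monitor, optics, manip
import cv2, numpy as np
print(monitor.read_state())
for n in ["scene","top"]:
    c=optics.camera(n)
    np.savez(f"pics/{n}0.npz",**c)
    cv2.imwrite(f"pics/{n}0.png",c["frame"][:,:,::-1])
    print(n,c["fx"],c["cx"],c["cy"],c["R"],c["t"])
E
```

```text
pics
{'clock': 0.0, 'joints': array([-1.33663094e+00,  3.00449208e-01,  1.52157780e+00, -2.13917264e-05,
        1.32069178e+00, -6.66177033e-02]), 'qd': array([ 0.00050712, -0.00099666, -0.00100912, -0.0015198 , -0.00175619,
        0.00035022]), 'effort': array([-3.70572365e-03, -5.31805873e+01, -3.52741420e+01,  7.05567375e-02,
        2.43495789e-02, -4.50282175e-05]), 'eef_pos': array([ 162.86969006, -525.05997766,  204.89972349]), 'eef_rot': array([-1.57192135e+00,  5.42911304e-05, -2.84080429e+00]), 'wrist_force': array([ 0.45306675, -0.38425161, -0.99158893]), 'moment': array([-0.00125152,  0.03325862, -0.07234654]), 'finger_gap': 94.06073146004503}
scene 465.71279758574667 321.82632469905826 233.4664880135911 [[-0.1959906   0.98036045  0.02193341]
 [ 0.54687532  0.12784077 -0.82739599]
 [-0.81395029 -0.15016699 -0.56119052]] [ 130.33923449 -255.18353704 1513.01859687]
top 547.8465852075675 316.7301300377574 237.24406422208946 [[-0.01546431 -0.99973457 -0.01707741]
 [-0.99841424  0.01636398 -0.05386306]
 [ 0.05412822  0.01621738 -0.99840229]] [   8.48407039  562.77818566 1390.07690876]
```

View pics/scene0.png

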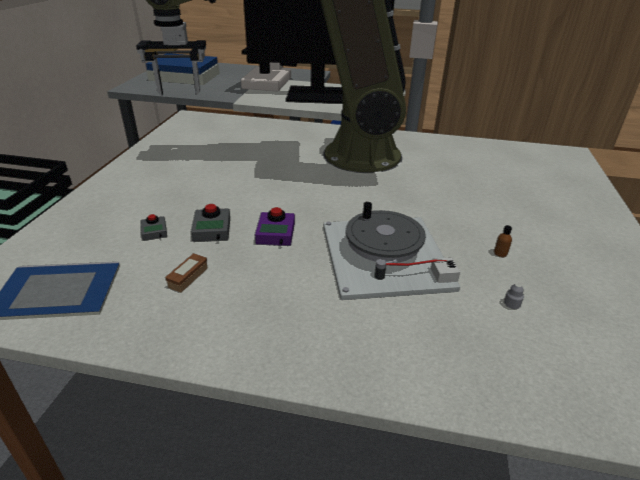

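View pics/top0.png

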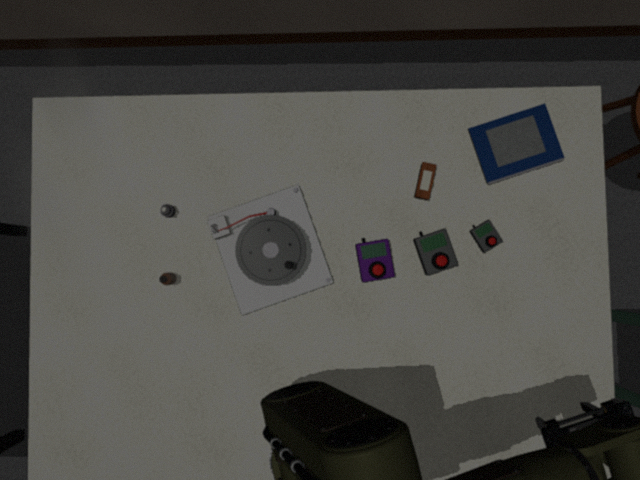

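The top view shows the turntable hub at (270,250), the knob at (291,265), the large grey logger at (437,252) with its button at (441,261), and the purple one at (376,260). The pointer runs from (272,212) to (216,234).

```bash
cat > h.py <<'E'
import numpy as np, cv2
from scipy.optimize import least_squares
def load(n): return dict(np.load(f"pics/{n}.npz"))
def world(c,u,v,d=None):
    d=c["range_z"][v,u] if d is None else d
    p=np.array([(u-c["cx"])/c["fx"]*d,(v-c["cy"])/c["fy"]*d,d])
    return c["R"].T@(p-c["t"])
def cloud(c):
    v,u=np.mgrid[0:480,0:640]; d=c["range_z"].astype(float)
    P=np.stack([(u-c["cx"])/c["fx"]*d,(v-c["cy"])/c["fy"]*d,d],-1)
    W=(P-c["t"])@c["R"]; W[d==0]=np.nan
    return W
def atz(c,u,v,z):
    r=c["R"].T@np.array([(u-c["cx"])/c["fx"],(v-c["cy"])/c["fy"],1.]); o=-c["R"].T@c["t"]
    return o+r*(z-o[2])/r[2]
def proj(c,X):
    p=c["R"]@np.asarray(X,float)+c["t"]; return c["fx"]*p[0]/p[2]+c["cx"],c["fy"]*p[1]/p[2]+c["cy"]
def circ(pts):
    f=lambda q:np.hypot(pts[:,0]-q[0],pts[:,1]-q[1])-q[2]
    return least_squares(f,[*pts.mean(0),30],loss='soft_l1').x
E
python3 - <<'E'
from h import *
for n in ["top0","scene0"]:
    c=load(n); W=cloud(c); F=c["frame"].astype(int)
    print(n)
    near=(W[...,0]>150)&(W[...,0]<800)
    m=near&(W[...,2]>60)&(W[...,2]<78)&(W[...,1]>0)&(W[...,1]<350)
    m=cv2.morphologyEx(m.astype(np.uint8),cv2.MORPH_CLOSE,np.ones((9,9)))
    k,l,s,ce=cv2.connectedComponentsWithStats(m)
    i=1+np.argmax(s[1:,4]); 
    cs,_=cv2.findContours((l==i).astype(np.uint8),cv2.RETR_EXTERNAL,cv2.CHAIN_APPROX_NONE)
    pts=np.array([atz(c,u,v,68)[:2] for u,v in cs[0][:,0]])
    q=circ(pts); print("disc fit",q, "zmed",np.nanmedian(W[...,2][l==i]))
    m=near&(W[...,2]>95)&(np.hypot(W[...,0]-q[0],W[...,1]-q[1])<90)
    print("knob",m.sum(),np.nanmean(W[m],0),np.nanmax(W[m],0),np.nanmin(W[m],0))
    red=near&(F[...,0]>90)&(F[...,0]>2.2*F[...,1])&(F[...,0]>2.2*F[...,2])
    k,l,s,ce=cv2.connectedComponentsWithStats(red.astype(np.uint8))
    for i in range(1,k):
        if s[i,4]>15: print(ce[i],s[i,4],np.nanmedian(W[l==i],0), np.nanmax(W[l==i],0))
    # base plate corners
    m=near&(W[...,2]>11)&(W[...,2]<90)&(np.hypot(W[...,0]-q[0],W[...,1]-q[1])<200)&(W[...,1]<q[1]+200)
    k,l,s,ce=cv2.connectedComponentsWithStats(m.astype(np.uint8)); i=1+np.argmax(s[1:,4])
    pts=W[(l==i)&(W[...,2]<22)][:,:2].astype(np.float32)
    print("plate",cv2.minAreaRect(pts), cv2.boxPoints(cv2.minAreaRect(pts)))
E
```

```text
top0
disc fit [530.80925307 114.29477986  86.52384478] zmed 68.36199405425798
knob 56 [493.244026    67.64211427 109.24066228] [502.05773517  77.55798924 114.1902672 ] [485.24643746  58.37153104 101.71478003]
[440.52272727 260.59090909] 44 [ 496.81575093 -307.16127039   53.41530988] [ 509.17474798 -297.73300687   59.48312899]
[377.27777778 269.42592593] 54 [ 479.24308047 -149.59101621   53.86287791] [ 486.88029423 -141.75632756   59.854394  ]
plate ((533.829345703125, 121.06285095214844), (269.8718566894531, 250.19696044921875), 18.70407485961914) [[365.90308  196.28326 ]
 [446.13635  -40.700165]
 [701.7556    45.842438]
 [621.52234  282.82587 ]]
scene0
disc fit [537.05075958 113.60690206  89.11594925] zmed 68.8912406486389
knob 80 [498.92588675  67.01975552 105.05055999] [505.46333768  76.29585584 111.88562814] [487.73427397  57.23402074  95.24069939]
[210.29166667 206.54166667] 48 [ 501.15345435 -307.70866596   53.68725054] [ 513.3718662  -297.45028063   56.24231883]
[275.93617021 210.23404255] 47 [ 481.58485076 -149.41674001   53.71184131] [ 493.60603044 -138.99818843   56.22424976]
[151.42105263 216.21052632] 19 [ 547.26066195 -439.46714422   35.8452554 ] [ 553.79776039 -432.39629906   37.54425843]
[410.98823529 262.55294118] 85 [617.4579564  173.63325525  51.19355943] [629.22803325 237.13469009  53.55984286]
plate ((536.6139526367188, 119.92727661132812), (273.670654296875, 250.63685607910156), 18.599597930908203) [[366.9548   195.05643 ]
 [446.8961   -42.489845]
 [706.2731    44.798126]
 [626.3318   282.3444  ]]
```

```bash
python3 - <<'E'
from cell import monitor, optics, manip
from h import *
c=optics.camera("wrist"); print(c["mount"],c["fx"],c["fy"],c["cx"],c["cy"])
c=load("scene0"); print(-c["R"].T@c["t"])
b=cv2.resize(c["frame"][210:300,310:470],None,fx=5,fy=5,interpolation=cv2.INTER_CUBIC)
cv2.imwrite("pics/crop0.png",b[:,:,::-1])
# shift to above knob, z 130
s=monitor.read_state(); 
from scipy.spatial.transform import Rotation as R
M=R.from_euler('xyz',s["eef_rot"]).as_matrix()
print((M.T@(np.array([495,67.5,150])-s["eef_pos"]))/200, M)
E
```

```text
[[ 2.79452100e-04  9.58868737e-01  2.83849727e-01 -8.27346635e+01]
 [-8.29240834e-05 -2.83849715e-01  9.58868777e-01 -1.79254155e+02]
 [ 9.99999958e-01 -2.91495872e-04  1.90912117e-07  5.62879023e-01]
 [ 0.00000000e+00  0.00000000e+00  0.00000000e+00  1.00000000e+00]] 402.04481356336055 402.04481356336055 321.85596849413827 234.46768166844765
[1396.62076583  132.04887748  635.09507832]
[-2.46384404  0.27733491 -2.33775101] [[-9.55093905e-01 -2.05386709e-04  2.96303207e-01]
 [-2.96303276e-01  8.04952408e-04 -9.55093567e-01]
 [-4.23464554e-05 -9.99999655e-01 -8.29661893e-04]]
```

View pics/crop0.png

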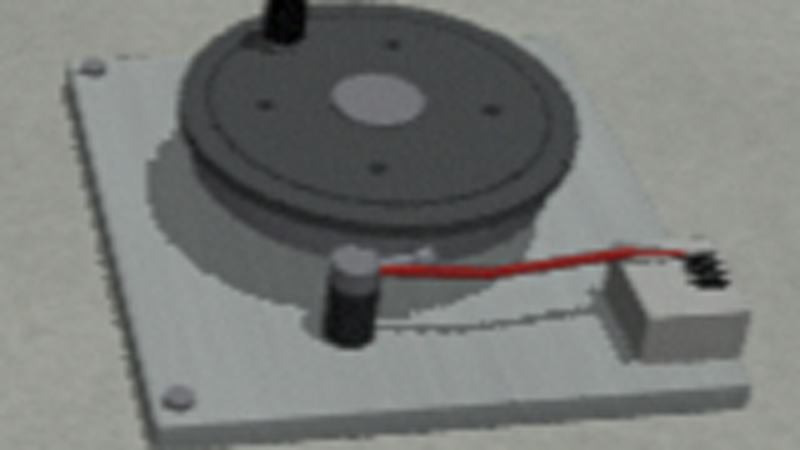

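The scale is too small for fine reading from the scene camera, so I'll keep the wrist camera on the pointer side: tool -x along fixture +y. Now moving over.

```bash
python3 -m creep '[{"tx":-0.82,"ty":0,"tz":-0.78,"turn":0,"fingers":94},{"tx":-0.82,"ty":0,"tz":-0.78,"turn":0,"fingers":94},{"tx":-0.82,"ty":0,"tz":-0.78,"turn":0,"fingers":94},{"tx":-0.82,"ty":0,"tz":-0.78,"turn":0,"fingers":94},{"tx":-0.82,"ty":0,"tz":-0.78,"turn":0,"fingers":94}]' 8
python3 -m creep '[{"tx":-0.82,"ty":0,"tz":-0.78,"turn":0,"fingers":94},{"tx":-0.82,"ty":0,"tz":-0.78,"turn":0,"fingers":94},{"tx":-0.82,"ty":0,"tz":-0.78,"turn":0,"fingers":94},{"tx":-0.82,"ty":0,"tz":-0.78,"turn":0,"fingers":94},{"tx":-0.82,"ty":0,"tz":-0.78,"turn":0,"fingers":94}]'
python3 - <<'E'
from cell import monitor
from h import *
from scipy.spatial.transform import Rotation as R
s=monitor.read_state(); M=R.from_euler('xyz',s["eef_rot"]).as_matrix()
print(s["clock"],s["eef_pos"],s["eef_rot"],(M.T@(np.array([495,67.5,150])-s["eef_pos"]))/200)
E
```

```text
clock: 0.65
eef_pos: [274.3, -324.8, 205.2]
eef_rot: [-1.572, 0.0, -2.839]
wrist_force: [0.1, -0.4, 0.2]
finger_gap: 93.8
clock: 1.15
eef_pos: [385.2, -124.4, 205.5]
eef_rot: [-1.572, 0.001, -2.838]
wrist_force: [-0.2, -0.6, 0.1]
finger_gap: 93.8
1.15 [ 385.1925616  -124.37950023  205.46798318] [-1.57187118e+00  7.02295416e-04 -2.83757705e+00] [-0.81086407  0.27871655 -0.75074588]
```

```bash
python3 -m creep '[{"tx":-0.81,"ty":0.2,"tz":-0.75,"turn":-0.508,"fingers":60},{"tx":-0.81,"ty":0.2,"tz":-0.75,"turn":-0.508,"fingers":60},{"tx":-0.81,"ty":0.2,"tz":-0.75,"turn":-0.508,"fingers":60},{"tx":-0.81,"ty":0.2,"tz":-0.75,"turn":-0.508,"fingers":60},{"tx":-0.81,"ty":0.2,"tz":-0.75,"turn":-0.508,"fingers":60},{"tx":-0.81,"ty":0.2,"tz":-0.75,"turn":-0.508,"fingers":60},{"tx":-0.81,"ty":0.2,"tz":-0.75,"turn":-0.508,"fingers":60},{"tx":-0.81,"ty":0.2,"tz":-0.75,"turn":-0.508,"fingers":60},{"tx":-0.81,"ty":0.2,"tz":-0.75,"turn":-0.508,"fingers":60},{"tx":-0.81,"ty":0.2,"tz":-0.75,"turn":-0.508,"fingers":60},{"tx":-0.81,"ty":0.2,"tz":-0.75,"turn":-0.508,"fingers":60},{"tx":-0.81,"ty":0.2,"tz":-0.75,"turn":-0.508,"fingers":60},{"tx":-0.81,"ty":0.2,"tz":-0.75,"turn":-0.508,"fingers":60}]'
cat >> h.py <<'E'
from scipy.spatial.transform import Rotation as Rot
def snap(name,tag):
    from cell import monitor,optics
    s=monitor.read_state(); c=optics.camera(name)
    if name=="wrist":
        T=np.eye(4); T[:3,:3]=Rot.from_euler('xyz',s["eef_rot"]).as_matrix(); T[:3,3]=s["eef_pos"]
        C=np.linalg.inv(T@c.pop("mount")); c["R"]=C[:3,:3]; c["t"]=C[:3,3]
    np.savez(f"pics/{tag}.npz",**c); cv2.imwrite(f"pics/{tag}.png",c["frame"][:,:,::-1])
    return s,c
E
python3 - <<'E'
from h import *
s,c=snap("wrist","w1"); print(s["clock"],s["eef_pos"],s["eef_rot"],s["joints"],s["wrist_force"])
E
```

```text
clock: 2.45
eef_pos: [494.8, 67.3, 165.6]
eef_rot: [-1.57, 0.001, -1.245]
wrist_force: [-0.2, 0.3, 0.1]
finger_gap: 60.2
2.45 [494.78427306  67.29977184 165.60223747] [-1.57037175e+00  1.14600046e-03 -1.24470891e+00] [ 6.11647879e-02  2.25306090e-01  1.71173290e+00  1.30370160e-03
  1.20444424e+00 -2.65389317e-01] [-0.24566886  0.29646078  0.09019223]
```

View pics/w1.png

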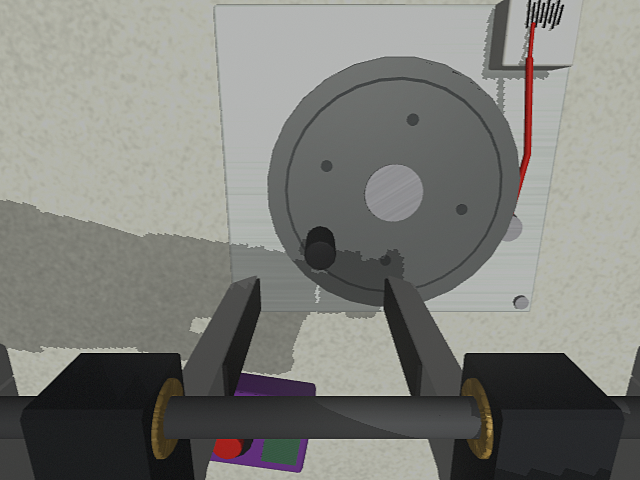

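The wrist view shows the disc with its hub at (394,193), the knob top at (320,255), and the red pointer from (519,190) to its tip at (533,23). Refining hub and knob.

```bash
python3 - <<'E'
from h import *
c=load("w1"); W=cloud(c)
m=((abs(W[...,2]-68)<5)&(np.arange(480)[:,None]<300)).astype(np.uint8)
m=cv2.morphologyEx(m,cv2.MORPH_CLOSE,np.ones((15,15)))
k,l,s,ce=cv2.connectedComponentsWithStats(m); i=1+np.argmax(s[1:,4])
cs,_=cv2.findContours((l==i).astype(np.uint8),cv2.RETR_EXTERNAL,cv2.CHAIN_APPROX_NONE)
p=cs[0][:,0]; p=p[p[:,1]<240]
print("disc",circ(np.array([atz(c,u,v,68)[:2] for u,v in p])), np.nanmedian(W[...,2][l==i]))
m=((W[...,2]>107)&(W[...,2]<115)&(np.arange(480)[:,None]<300)).astype(np.uint8)
k,l,s,ce=cv2.connectedComponentsWithStats(m); i=1+np.argmax(s[1:,4])
print("knob top",s[i],ce[i],np.nanmedian(W[l==i],0),"atz110",atz(c,*ce[i],110))
# hub bright disc
print("hub px",atz(c,394,193,68))
E
```

```text
disc [530.96200869 112.64187008  87.08233088] 68.51113276948132
knob top [304 239  32  31 751] [319.48335553 254.31557923] [493.06165769  66.8171168  109.87427342] atz110 [493.03863501  66.91161932 110.        ]
hub px [532.32771837 112.41062008  68.        ]
```

```bash
python3 -m creep '[{"tx":-0.001,"ty":0.15,"tz":-0.009,"turn":0,"fingers":45},{"tx":-0.001,"ty":0.3,"tz":-0.009,"turn":0,"fingers":35},{"tx":-0.001,"ty":0.4,"tz":-0.009,"turn":0,"fingers":28},{"tx":-0.001,"ty":0.428,"tz":-0.009,"turn":0,"fingers":25},{"tx":-0.001,"ty":0.428,"tz":-0.009,"turn":0,"fingers":23},{"tx":-0.001,"ty":0.428,"tz":-0.009,"turn":0,"fingers":22}]' 7
python3 -m creep '[{"tx":0,"ty":0,"tz":0,"turn":0,"fingers":21},{"tx":0,"ty":0,"tz":0,"turn":0,"fingers":20},{"tx":0,"ty":0,"tz":0,"turn":0,"fingers":18},{"tx":0,"ty":0,"tz":0,"turn":0,"fingers":17}]' 7
python3 - <<'E'
from h import *
s,c=snap("wrist","w2"); print(s["clock"],s["eef_pos"],s["eef_rot"],s["wrist_force"],s["finger_gap"])
E
```

```text
clock: 3.1
eef_pos: [493.6, 67.0, 81.1]
eef_rot: [-1.569, 0.001, -1.245]
wrist_force: [-0.1, 0.4, -0.2]
finger_gap: 22.4
clock: 3.5
eef_pos: [493.6, 66.9, 81.8]
eef_rot: [-1.569, 0.0, -1.245]
wrist_force: [-4.4, -1.6, 7.6]
finger_gap: 19.6
3.5 [493.64300562  66.93800177  81.84303943] [-1.56868571e+00  4.32128734e-04 -1.24524482e+00] [-4.41966911 -1.59743215  7.58774387] 19.59956358091164
```

View pics/w2.png

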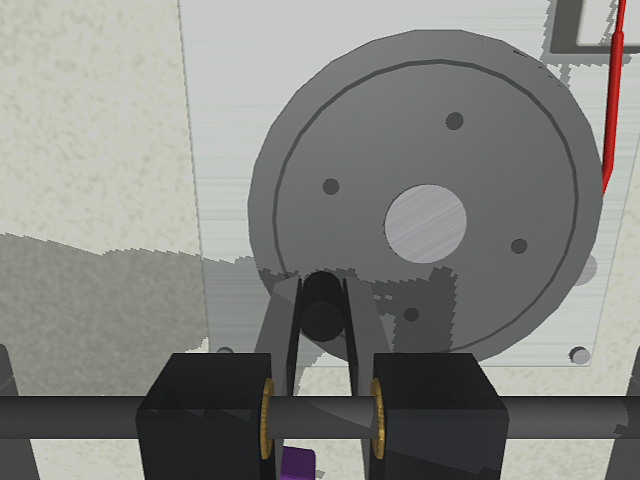

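```bash
python3 -m creep '[{"tx":0,"ty":-0.003,"tz":0,"turn":0,"fingers":17},{"tx":0,"ty":-0.003,"tz":0,"turn":0,"fingers":17}]' 7
python3 - <<'E'
from cell import monitor
s=monitor.read_state(); print(s["clock"],s["eef_pos"],s["wrist_force"],s["moment"],s["finger_gap"])
E
```

```text
clock: 3.75
eef_pos: [493.6, 66.9, 82.3]
eef_rot: [-1.569, 0.0, -1.245]
wrist_force: [-0.5, 0.4, -4.3]
finger_gap: 20.2
3.75 [493.58140912  66.93628654  82.34144678] [-0.47596262  0.37394977 -4.25070345] [-0.07437184  0.00306429 -0.01395896] 20.157777171753793
```

```bash
cat >> h.py <<'E'
HUB=np.array([532.0,112.8]); FY=0.326
FX=np.array([np.cos(FY),np.sin(FY)]); FYv=np.array([-np.sin(FY),np.cos(FY)])
def fix(p): d=np.asarray(p)[...,:2]-HUB; return np.stack([d@FX,d@FYv],-1)
def theta():
    from cell import monitor
    s=monitor.read_state(); f=fix(s["eef_pos"]); return s,f,np.arctan2(f[1],f[0])
def pointer(c):
    F=c["frame"].astype(int)
    m=(F[...,0]>70)&(F[...,0]>2.2*F[...,1])&(F[...,0]>2.2*F[...,2])
    v,u=np.nonzero(m)
    if len(u)<10: return None
    P=np.array([fix(atz(c,a,b,51)) for a,b in zip(u,v)])
    k=(P[:,0]>70)&(P[:,0]<130)&(P[:,1]>30)&(P[:,1]<120); P=P[k]
    if len(P)<10: return None
    # centroid by y-bin, then line over the straight outer part
    a=np.array([[P[abs(P[:,1]-y)<2,0].mean(),y] for y in np.arange(40,112,4) if (abs(P[:,1]-y)<2).sum()>3])
    if len(a)<3: return None
    p=np.polyfit(a[:,1],a[:,0],1); r=a[:,0]-np.polyval(p,a[:,1])
    return dict(x90=np.polyval(p,90),slope=p[0],rms=r.std(),yr=(a[0,1],a[-1,1]))
def plan(step,n,R=60.):
    s,f,t=theta()
    w=s["wrist_force"]; er=f/np.hypot(*f); et=np.array([-er[1],er[0]]); wf=np.array([w[:2]@FX,w[:2]@FYv])
    Mx=Rot.from_euler('xyz',s["eef_rot"]).as_matrix()
    print("t=%.2f ang=%.3f r=%.2f z=%.1f Frad=%.1f Ftan=%.1f Fz=%.1f gap=%.1f yaw=%.3f"%(s["clock"],(t-np.pi+np.pi)%(2*np.pi)-np.pi,np.hypot(*f),s["eef_pos"][2],wf@er,wf@et,w[2],s["finger_gap"],s["eef_rot"][2]))
    for i in range(1,n+1):
        g=R*np.array([np.cos(t+step*i),np.sin(t+step*i)])-f
        d=np.array([*(g[0]*FX+g[1]*FYv),0]); q=Mx.T@d/200
        print("tx %.4f tz %.4f"%(q[0],q[2]))
E
python3 - <<'E'
from h import *
for n in ("w1","w2"): print(pointer(load(n)))
plan(-0.04,5)
E
```

```text
{'x90': np.float64(90.24938857523716), 'slope': np.float64(-0.10427621849619877), 'rms': np.float64(0.3511624810768096), 'yr': (np.float64(40.0), np.float64(108.0))}
{'x90': np.float64(89.67944369137378), 'slope': np.float64(-0.11379358544798632), 'rms': np.float64(0.19643953159315186), 'yr': (np.float64(40.0), np.float64(104.0))}
t=3.75 ang=0.548 r=59.83 z=82.3 Frad=0.0 Ftan=-0.6 Fz=-4.3 gap=20.2 yaw=-1.245
tx -0.0099 tz -0.0068
tx -0.0205 tz -0.0124
tx -0.0313 tz -0.0176
tx -0.0423 tz -0.0224
tx -0.0535 tz -0.0267
```

```bash
python3 -m creep '[{"tx":-0.0099,"ty":0,"tz":-0.0068,"turn":0,"fingers":17},{"tx":-0.0205,"ty":0,"tz":-0.0124,"turn":0,"fingers":17},{"tx":-0.0313,"ty":0,"tz":-0.0176,"turn":0,"fingers":17},{"tx":-0.0423,"ty":0,"tz":-0.0224,"turn":0,"fingers":17},{"tx":-0.0535,"ty":0,"tz":-0.0267,"turn":0,"fingers":17}]' 7
python3 - <<'E'
from h import *
s,c=snap("wrist","w3"); print(pointer(c))
plan(-0.04,10)
E
```

```text
clock: 4.25
eef_pos: [485.0, 75.5, 82.4]
eef_rot: [-1.569, 0.0, -1.245]
wrist_force: [2.9, -2.4, -5.5]
finger_gap: 19.7
{'x90': np.float64(89.72915669137151), 'slope': np.float64(-0.11155206960570699), 'rms': np.float64(0.25257264239618676), 'yr': (np.float64(40.0), np.float64(108.0))}
t=4.30 ang=0.339 r=60.06 z=82.3 Frad=-1.1 Ftan=2.3 Fz=-4.2 gap=19.5 yaw=-1.245
tx -0.0115 tz -0.0035
tx -0.0230 tz -0.0068
tx -0.0347 tz -0.0096
tx -0.0465 tz -0.0120
tx -0.0583 tz -0.0139
tx -0.0702 tz -0.0153
tx -0.0822 tz -0.0163
tx -0.0942 tz -0.0167
tx -0.1062 tz -0.0167
tx -0.1182 tz -0.0162
```

View pics/w3.png

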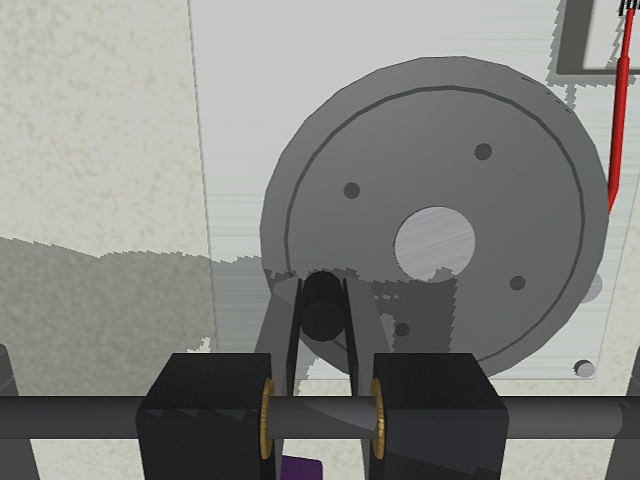

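The disc turned with the grip (its holes moved), and the forces are small. Continuing.

```bash
python3 -m creep '[{"tx":-0.0115,"ty":0,"tz":-0.0035,"turn":0,"fingers":17},{"tx":-0.0230,"ty":0,"tz":-0.0068,"turn":0,"fingers":17},{"tx":-0.0347,"ty":0,"tz":-0.0096,"turn":0,"fingers":17},{"tx":-0.0465,"ty":0,"tz":-0.0120,"turn":0,"fingers":17},{"tx":-0.0583,"ty":0,"tz":-0.0139,"turn":0,"fingers":17},{"tx":-0.0702,"ty":0,"tz":-0.0153,"turn":0,"fingers":17},{"tx":-0.0822,"ty":0,"tz":-0.0163,"turn":0,"fingers":17},{"tx":-0.0942,"ty":0,"tz":-0.0167,"turn":0,"fingers":17}]' 7
python3 - <<'E'
from h import *
s,c=snap("wrist","w4"); print(pointer(c))
plan(-0.045,9)
E
```

```text
clock: 5.1
eef_pos: [475.2, 92.7, 82.3]
eef_rot: [-1.57, 0.001, -1.245]
wrist_force: [-1.9, -4.6, -1.1]
finger_gap: 19.7
{'x90': np.float64(89.71244395773624), 'slope': np.float64(-0.11290685493077997), 'rms': np.float64(0.22632299153819746), 'yr': (np.float64(40.0), np.float64(108.0))}
t=5.15 ang=0.009 r=60.26 z=82.3 Frad=3.3 Ftan=1.5 Fz=-1.1 gap=19.7 yaw=-1.245
tx -0.0135 tz 0.0015
tx -0.0270 tz 0.0023
tx -0.0404 tz 0.0037
tx -0.0538 tz 0.0057
tx -0.0670 tz 0.0082
tx -0.0801 tz 0.0114
tx -0.0931 tz 0.0152
tx -0.1059 tz 0.0196
tx -0.1184 tz 0.0245
```

```bash
python3 -m creep '[{"tx":-0.0135,"ty":0,"tz":0.0003,"turn":0,"fingers":17},{"tx":-0.0270,"ty":0,"tz":0.0013,"turn":0,"fingers":17},{"tx":-0.0404,"ty":0,"tz":0.0027,"turn":0,"fingers":17},{"tx":-0.0538,"ty":0,"tz":0.0047,"turn":0,"fingers":17},{"tx":-0.0670,"ty":0,"tz":0.0072,"turn":0,"fingers":17},{"tx":-0.0801,"ty":0,"tz":0.0104,"turn":0,"fingers":17},{"tx":-0.0931,"ty":0,"tz":0.0142,"turn":0,"fingers":17},{"tx":-0.1059,"ty":0,"tz":0.0186,"turn":0,"fingers":17}]' 7
python3 - <<'E'
from h import *
s,c=snap("wrist","w5"); print(pointer(c))
plan(-0.045,9)
E
```

```text
clock: 5.95
eef_pos: [471.5, 114.5, 82.3]
eef_rot: [-1.57, 0.001, -1.245]
wrist_force: [-3.9, -4.0, -0.6]
finger_gap: 19.9
{'x90': np.float64(89.86264211312042), 'slope': np.float64(-0.11246584247249751), 'rms': np.float64(0.23295102333032527), 'yr': (np.float64(40.0), np.float64(108.0))}
t=6.00 ang=-0.361 r=60.55 z=82.3 Frad=2.5 Ftan=1.8 Fz=-1.1 gap=19.5 yaw=-1.245
tx -0.0115 tz 0.0076
tx -0.0238 tz 0.0132
tx -0.0358 tz 0.0194
tx -0.0476 tz 0.0261
tx -0.0590 tz 0.0333
tx -0.0701 tz 0.0410
tx -0.0808 tz 0.0492
tx -0.0911 tz 0.0579
tx -0.1011 tz 0.0670
```

```bash
sed -i 's/HUB=np.array(\[532.0,112.8\])/HUB=np.array([531.5,113.2])/' h.py; python3 - <<'E'
from h import *
plan(-0.045,9)
E
```

```text
t=6.00 ang=-0.354 r=60.04 z=82.3 Frad=2.6 Ftan=1.8 Fz=-1.1 gap=19.5 yaw=-1.245
tx -0.0125 tz 0.0052
tx -0.0248 tz 0.0107
tx -0.0369 tz 0.0168
tx -0.0486 tz 0.0234
tx -0.0601 tz 0.0305
tx -0.0712 tz 0.0381
tx -0.0820 tz 0.0463
tx -0.0924 tz 0.0549
tx -0.1024 tz 0.0640
```

```bash
python3 -m creep '[{"tx":-0.0125,"ty":0,"tz":0.0052,"turn":0,"fingers":17},{"tx":-0.0248,"ty":0,"tz":0.0107,"turn":0,"fingers":17},{"tx":-0.0369,"ty":0,"tz":0.0168,"turn":0,"fingers":17},{"tx":-0.0486,"ty":0,"tz":0.0234,"turn":0,"fingers":17},{"tx":-0.0601,"ty":0,"tz":0.0305,"turn":0,"fingers":17},{"tx":-0.0712,"ty":0,"tz":0.0381,"turn":0,"fingers":17},{"tx":-0.0820,"ty":0,"tz":0.0463,"turn":0,"fingers":17},{"tx":-0.0924,"ty":0,"tz":0.0549,"turn":0,"fingers":17}]' 7
python3 - <<'E'
from h import *
s,c=snap("wrist","w6"); print(pointer(c))
plan(-0.045,9)
E
```

```text
clock: 6.8
eef_pos: [475.9, 136.2, 82.3]
eef_rot: [-1.571, 0.002, -1.245]
wrist_force: [-3.9, -2.8, -0.3]
finger_gap: 19.6
{'x90': np.float64(90.22495712410945), 'slope': np.float64(-0.1109189666311376), 'rms': np.float64(0.26238963318009634), 'yr': (np.float64(40.0), np.float64(108.0))}
t=6.85 ang=-0.725 r=60.16 z=82.3 Frad=2.2 Ftan=1.9 Fz=-2.7 gap=19.2 yaw=-1.245
tx -0.0094 tz 0.0098
tx -0.0188 tz 0.0194
tx -0.0279 tz 0.0294
tx -0.0365 tz 0.0398
tx -0.0446 tz 0.0506
tx -0.0522 tz 0.0618
tx -0.0593 tz 0.0733
tx -0.0658 tz 0.0851
tx -0.0719 tz 0.0971
```

```bash
python3 -m creep '[{"tx":-0.0094,"ty":0,"tz":0.0098,"turn":0,"fingers":17},{"tx":-0.0188,"ty":0,"tz":0.0194,"turn":0,"fingers":17},{"tx":-0.0279,"ty":0,"tz":0.0294,"turn":0,"fingers":17},{"tx":-0.0365,"ty":0,"tz":0.0398,"turn":0,"fingers":17},{"tx":-0.0446,"ty":0,"tz":0.0506,"turn":0,"fingers":17},{"tx":-0.0522,"ty":0,"tz":0.0618,"turn":0,"fingers":17},{"tx":-0.0593,"ty":0,"tz":0.0733,"turn":0,"fingers":17},{"tx":-0.0658,"ty":0,"tz":0.0851,"turn":0,"fingers":17}]' 7
python3 - <<'E'
from h import *
s,c=snap("wrist","w7"); print(pointer(c))
plan(-0.045,9)
E
```

```text
clock: 7.65
eef_pos: [487.9, 154.8, 82.3]
eef_rot: [-1.57, 0.002, -1.245]
wrist_force: [-5.2, -1.1, -1.1]
finger_gap: 19.8
{'x90': np.float64(90.45626236817806), 'slope': np.float64(-0.10739036822034527), 'rms': np.float64(0.3134877198449227), 'yr': (np.float64(40.0), np.float64(108.0))}
t=7.70 ang=-1.094 r=60.24 z=82.3 Frad=2.8 Ftan=2.3 Fz=-2.1 gap=19.8 yaw=-1.245
tx -0.0049 tz 0.0127
tx -0.0102 tz 0.0251
tx -0.0150 tz 0.0377
tx -0.0193 tz 0.0505
tx -0.0229 tz 0.0635
tx -0.0260 tz 0.0766
tx -0.0285 tz 0.0899
tx -0.0303 tz 0.1033
tx -0.0316 tz 0.1167
```

```bash
python3 -m creep '[{"tx":-0.0053,"ty":0,"tz":0.0125,"turn":0,"fingers":17},{"tx":-0.0107,"ty":0,"tz":0.0249,"turn":0,"fingers":17},{"tx":-0.0155,"ty":0,"tz":0.0375,"turn":0,"fingers":17},{"tx":-0.0198,"ty":0,"tz":0.0503,"turn":0,"fingers":17},{"tx":-0.0235,"ty":0,"tz":0.0633,"turn":0,"fingers":17},{"tx":-0.0266,"ty":0,"tz":0.0764,"turn":0,"fingers":17},{"tx":-0.0291,"ty":0,"tz":0.0897,"turn":0,"fingers":17},{"tx":-0.0310,"ty":0,"tz":0.1030,"turn":0,"fingers":17}]' 7
python3 - <<'E'
from h import *
s,c=snap("wrist","w8"); print(pointer(c))
plan(-0.045,9)
E
```

```text
clock: 8.5
eef_pos: [505.8, 167.8, 82.3]
eef_rot: [-1.57, 0.003, -1.245]
wrist_force: [-5.2, 0.5, -0.8]
finger_gap: 19.9
{'x90': np.float64(90.62438527688364), 'slope': np.float64(-0.10244568796295249), 'rms': np.float64(0.30777447699026084), 'yr': (np.float64(40.0), np.float64(108.0))}
t=8.55 ang=-1.464 r=60.29 z=82.4 Frad=3.3 Ftan=2.5 Fz=-3.0 gap=19.9 yaw=-1.245
tx 0.0003 tz 0.0136
tx -0.0002 tz 0.0271
tx -0.0002 tz 0.0406
tx 0.0005 tz 0.0541
tx 0.0018 tz 0.0675
tx 0.0037 tz 0.0809
tx 0.0062 tz 0.0941
tx 0.0093 tz 0.1073
tx 0.0129 tz 0.1203
```

```bash
python3 -m creep '[{"tx":-0.0004,"ty":0,"tz":0.0136,"turn":0,"fingers":17},{"tx":-0.0009,"ty":0,"tz":0.0271,"turn":0,"fingers":17},{"tx":-0.0009,"ty":0,"tz":0.0406,"turn":0,"fingers":17},{"tx":-0.0002,"ty":0,"tz":0.0541,"turn":0,"fingers":17},{"tx":0.0011,"ty":0,"tz":0.0675,"turn":0,"fingers":17},{"tx":0.0030,"ty":0,"tz":0.0809,"turn":0,"fingers":17},{"tx":0.0055,"ty":0,"tz":0.0941,"turn":0,"fingers":17},{"tx":0.0086,"ty":0,"tz":0.1073,"turn":0,"fingers":17}]' 7
python3 - <<'E'
from h import *
s,c=snap("wrist","w9"); print(pointer(c))
plan(-0.045,9)
E
```

```text
clock: 9.35
eef_pos: [526.9, 173.3, 82.3]
eef_rot: [-1.57, 0.003, -1.245]
wrist_force: [-6.5, 1.9, -0.2]
finger_gap: 19.5
{'x90': np.float64(96.98523842190725), 'slope': np.float64(-0.05057181913754659), 'rms': np.float64(0.37219750189181433), 'yr': (np.float64(40.0), np.float64(108.0))}
t=9.40 ang=-1.828 r=60.30 z=82.3 Frad=2.7 Ftan=4.0 Fz=-1.6 gap=19.9 yaw=-1.245
tx 0.0052 tz 0.0126
tx 0.0095 tz 0.0254
tx 0.0144 tz 0.0380
tx 0.0198 tz 0.0503
tx 0.0258 tz 0.0624
tx 0.0323 tz 0.0742
tx 0.0394 tz 0.0857
tx 0.0470 tz 0.0969
tx 0.0550 tz 0.1077
```

View pics/w9.png

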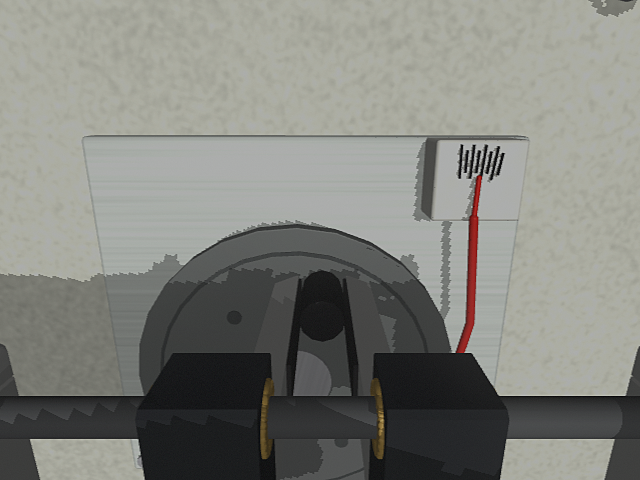

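The pointer tip is at (478,178), about mid-scale (+7 mm at the tip), and rising. I'll go slower with finer steps.

```bash
python3 -m creep '[{"tx":0.0030,"ty":0,"tz":0.0090,"turn":0,"fingers":17},{"tx":0.0062,"ty":0,"tz":0.0180,"turn":0,"fingers":17},{"tx":0.0098,"ty":0,"tz":0.0270,"turn":0,"fingers":17},{"tx":0.0135,"ty":0,"tz":0.0360,"turn":0,"fingers":17}]' 7
python3 - <<'E'
from h import *
s,c=snap("wrist","w10"); print(pointer(c))
plan(-0.03,6)
E
```

```text
clock: 9.8
eef_pos: [535.0, 173.4, 82.3]
eef_rot: [-1.57, 0.004, -1.245]
wrist_force: [-5.6, 2.1, -0.6]
finger_gap: 19.6
{'x90': np.float64(100.4984607577529), 'slope': np.float64(-0.02152963535611057), 'rms': np.float64(0.38445921081922574), 'yr': (np.float64(40.0), np.float64(108.0))}
t=9.85 ang=-1.961 r=60.29 z=82.4 Frad=2.1 Ftan=2.9 Fz=-2.4 gap=19.5 yaw=-1.245
tx 0.0049 tz 0.0077
tx 0.0087 tz 0.0159
tx 0.0127 tz 0.0239
tx 0.0170 tz 0.0318
tx 0.0215 tz 0.0396
tx 0.0263 tz 0.0473
```

```bash
python3 -m creep '[{"tx":0.0038,"ty":0,"tz":0.0079,"turn":0,"fingers":17},{"tx":0.0074,"ty":0,"tz":0.0159,"turn":0,"fingers":17},{"tx":0.0114,"ty":0,"tz":0.0239,"turn":0,"fingers":17}]' 7
python3 - <<'E'
from h import *
s,c=snap("wrist","w11"); print(pointer(c))
plan(-0.03,6)
E
```

```text
clock: 10.15
eef_pos: [540.6, 172.8, 82.3]
eef_rot: [-1.569, 0.004, -1.245]
wrist_force: [-5.7, 1.1, -0.2]
finger_gap: 19.8
{'x90': np.float64(101.9377355750477), 'slope': np.float64(-0.008621682327403641), 'rms': np.float64(0.40136296676398325), 'yr': (np.float64(40.0), np.float64(108.0))}
t=10.20 ang=-2.054 r=60.31 z=82.3 Frad=0.3 Ftan=3.4 Fz=-2.7 gap=20.0 yaw=-1.245
tx 0.0057 tz 0.0072
tx 0.0102 tz 0.0150
tx 0.0150 tz 0.0226
tx 0.0200 tz 0.0301
tx 0.0252 tz 0.0374
tx 0.0306 tz 0.0446
```

```bash
python3 -m creep '[{"tx":0.0044,"ty":0,"tz":0.0076,"turn":0,"fingers":17},{"tx":0.0089,"ty":0,"tz":0.0152,"turn":0,"fingers":17},{"tx":0.0137,"ty":0,"tz":0.0228,"turn":0,"fingers":17}]' 7
python3 - <<'E'
from h import *
s,c=snap("wrist","w12"); print(pointer(c))
plan(-0.03,6)
E
```

```text
clock: 10.5
eef_pos: [546.3, 171.6, 82.3]
eef_rot: [-1.569, 0.003, -1.245]
wrist_force: [-4.2, 1.5, -1.0]
finger_gap: 19.7
{'x90': np.float64(102.56550091224662), 'slope': np.float64(-0.0035180428167391024), 'rms': np.float64(0.4073482163421553), 'yr': (np.float64(40.0), np.float64(108.0))}
t=10.55 ang=-2.150 r=60.30 z=82.4 Frad=0.9 Ftan=1.5 Fz=-4.3 gap=19.8 yaw=-1.245
tx 0.0063 tz 0.0066
tx 0.0116 tz 0.0139
tx 0.0170 tz 0.0211
tx 0.0227 tz 0.0281
tx 0.0286 tz 0.0349
tx 0.0347 tz 0.0415
```

Near the crest. I'll go past it to sample the far flank so I can bracket it.

```bash
python3 -m creep '[{"tx":0.0050,"ty":0,"tz":0.0070,"turn":0,"fingers":17},{"tx":0.0103,"ty":0,"tz":0.0141,"turn":0,"fingers":17},{"tx":0.0157,"ty":0,"tz":0.0213,"turn":0,"fingers":17},{"tx":0.0214,"ty":0,"tz":0.0283,"turn":0,"fingers":17}]' 7
python3 - <<'E'
from h import *
s,c=snap("wrist","w13"); print(pointer(c))
plan(-0.03,6)
E
```

```text
clock: 10.95
eef_pos: [553.6, 169.3, 82.4]
eef_rot: [-1.568, 0.003, -1.245]
wrist_force: [-3.1, 2.5, -2.2]
finger_gap: 19.7
{'x90': np.float64(102.20139609931181), 'slope': np.float64(-0.006679575583520736), 'rms': np.float64(0.42683108633242955), 'yr': (np.float64(40.0), np.float64(108.0))}
t=11.00 ang=-2.277 r=60.24 z=82.4 Frad=1.7 Ftan=0.5 Fz=-4.5 gap=19.9 yaw=-1.245
tx 0.0069 tz 0.0060
tx 0.0130 tz 0.0126
tx 0.0193 tz 0.0189
tx 0.0259 tz 0.0251
tx 0.0326 tz 0.0311
tx 0.0395 tz 0.0369
```

```bash
python3 -m creep '[{"tx":0.0060,"ty":0,"tz":0.0065,"turn":0,"fingers":17},{"tx":0.0121,"ty":0,"tz":0.0130,"turn":0,"fingers":17},{"tx":0.0184,"ty":0,"tz":0.0193,"turn":0,"fingers":17},{"tx":0.0250,"ty":0,"tz":0.0255,"turn":0,"fingers":17}]' 7
python3 - <<'E'
from h import *
s,c=snap("wrist","w14"); print(pointer(c))
plan(-0.03,6)
E
```

```text
clock: 11.4
eef_pos: [560.5, 166.0, 82.4]
eef_rot: [-1.568, 0.003, -1.245]
wrist_force: [-2.2, 2.6, -2.5]
finger_gap: 20.1
{'x90': np.float64(100.29951989531634), 'slope': np.float64(-0.0233616777697604), 'rms': np.float64(0.4282155136860741), 'yr': (np.float64(40.0), np.float64(108.0))}
t=11.45 ang=-2.405 r=60.25 z=82.4 Frad=1.3 Ftan=-0.2 Fz=-5.2 gap=19.8 yaw=-1.245
tx 0.0076 tz 0.0050
tx 0.0145 tz 0.0108
tx 0.0216 tz 0.0163
tx 0.0289 tz 0.0216
tx 0.0363 tz 0.0267
tx 0.0439 tz 0.0316
```

```bash
python3 -m creep '[{"tx":0.0069,"ty":0,"tz":0.0056,"turn":0,"fingers":17},{"tx":0.0138,"ty":0,"tz":0.0112,"turn":0,"fingers":17},{"tx":0.0209,"ty":0,"tz":0.0167,"turn":0,"fingers":17},{"tx":0.0282,"ty":0,"tz":0.0220,"turn":0,"fingers":17}]' 7
python3 - <<'E'
from h import *
s,c=snap("wrist","w15"); print(pointer(c))
plan(0.03,6)
import numpy as np
from scipy.optimize import curve_fit
HU=0
a=np.array([-1.464,-1.828,-1.961,-2.054,-2.150,-2.277,-2.405])
x=np.array([90.62,96.985,100.498,101.938,102.566,102.201,100.300])
s,f,t=theta(); a=np.append(a,t%(2*np.pi)-np.pi); x=np.append(x,pointer(load("w15"))["x90"])
g=lambda a,b,h,c,w:b+h*np.where(abs(a-c)<w,.5*(1+np.cos(np.pi*(a-c)/w)),0)
p,_=curve_fit(g,a,x,[90.6,12,-2.18,.5]); print(p,x-g(a,*p))
p,_=curve_fit(lambda a,b,h,c:g(a,b,h,c,.5),a,x,[90.6,12,-2.18]); print(p,x-g(a,*p,.5))
p,_=curve_fit(lambda a,b,h,c,k:b+h*np.exp(-((a-c)/k)**2),a,x,[90.6,12,-2.18,.25]); print(p)
E
```

```text
clock: 11.85
eef_pos: [567.0, 161.8, 82.4]
eef_rot: [-1.567, 0.003, -1.245]
wrist_force: [-0.6, 1.6, -4.4]
finger_gap: 19.9
{'x90': np.float64(97.02860919864042), 'slope': np.float64(-0.05178325990309848), 'rms': np.float64(0.47824633184201243), 'yr': (np.float64(40.0), np.float64(108.0))}
t=11.90 ang=-2.532 r=60.19 z=82.4 Frad=2.2 Ftan=-0.1 Fz=-6.1 gap=19.6 yaw=-1.245
tx -0.0068 tz -0.0060
tx -0.0139 tz -0.0115
tx -0.0209 tz -0.0172
tx -0.0277 tz -0.0231
tx -0.0343 tz -0.0292
tx -0.0407 tz -0.0355
[90.58608706 12.18155161 -2.1796944   0.73599408] [ 0.01106219 -0.11536495  0.19696367  0.02618132 -0.15277779 -0.04877328
  0.13853037 -0.05582154]
[93.55714715 10.08994992 -2.18051309] [-2.93714715  1.41231459  0.93538722 -0.19738277 -0.98866338 -0.54704853
  0.89261024  1.42992979]
[89.07147259 13.73146713 -2.1795185   0.48243395]
```

All fits put the crest at turntable angle -2.18 (tip about +14 mm). I'll go back past it to about -2.05, then approach it in the scan's direction so any lag is the same.

```bash
python3 - <<'E'
from h import *
plan(0.04,12,60.2)
E
```

```text
t=11.90 ang=-2.532 r=60.19 z=82.4 Frad=2.2 Ftan=-0.1 Fz=-6.1 gap=19.6 yaw=-1.245
tx -0.0098 tz -0.0070
tx -0.0192 tz -0.0145
tx -0.0283 tz -0.0224
tx -0.0371 tz -0.0306
tx -0.0456 tz -0.0391
tx -0.0537 tz -0.0480
tx -0.0615 tz -0.0572
tx -0.0689 tz -0.0667
tx -0.0759 tz -0.0765
tx -0.0825 tz -0.0866
tx -0.0887 tz -0.0969
tx -0.0945 tz -0.1075
```

```bash
python3 -m creep '[{"tx":-0.0098,"ty":0,"tz":-0.0070,"turn":0,"fingers":17},{"tx":-0.0192,"ty":0,"tz":-0.0145,"turn":0,"fingers":17},{"tx":-0.0283,"ty":0,"tz":-0.0224,"turn":0,"fingers":17},{"tx":-0.0371,"ty":0,"tz":-0.0306,"turn":0,"fingers":17},{"tx":-0.0456,"ty":0,"tz":-0.0391,"turn":0,"fingers":17},{"tx":-0.0537,"ty":0,"tz":-0.0480,"turn":0,"fingers":17},{"tx":-0.0615,"ty":0,"tz":-0.0572,"turn":0,"fingers":17},{"tx":-0.0689,"ty":0,"tz":-0.0667,"turn":0,"fingers":17},{"tx":-0.0759,"ty":0,"tz":-0.0765,"turn":0,"fingers":17},{"tx":-0.0825,"ty":0,"tz":-0.0866,"turn":0,"fingers":17},{"tx":-0.0887,"ty":0,"tz":-0.0969,"turn":0,"fingers":17},{"tx":-0.0945,"ty":0,"tz":-0.1075,"turn":0,"fingers":17}]' 7
python3 - <<'E'
from h import *
s,c=snap("wrist","w16"); print(pointer(c))
plan(-0.02,8,60.2)
E
```

```text
clock: 13.1
eef_pos: [541.2, 172.7, 82.4]
eef_rot: [-1.565, 0.002, -1.245]
wrist_force: [4.5, 2.4, -7.6]
finger_gap: 19.7
{'x90': np.float64(102.01162150596971), 'slope': np.float64(-0.008144838426290567), 'rms': np.float64(0.38854282705643883), 'yr': (np.float64(40.0), np.float64(108.0))}
t=13.15 ang=-2.049 r=60.29 z=82.4 Frad=3.1 Ftan=-0.5 Fz=-4.3 gap=19.5 yaw=-1.245
tx 0.0032 tz 0.0051
tx 0.0061 tz 0.0104
tx 0.0092 tz 0.0156
tx 0.0123 tz 0.0207
tx 0.0155 tz 0.0258
tx 0.0189 tz 0.0308
tx 0.0223 tz 0.0357
tx 0.0259 tz 0.0406
```

```bash
python3 -m creep '[{"tx":0.0032,"ty":0,"tz":0.0051,"turn":0,"fingers":17},{"tx":0.0061,"ty":0,"tz":0.0104,"turn":0,"fingers":17},{"tx":0.0092,"ty":0,"tz":0.0156,"turn":0,"fingers":17},{"tx":0.0123,"ty":0,"tz":0.0207,"turn":0,"fingers":17},{"tx":0.0155,"ty":0,"tz":0.0258,"turn":0,"fingers":17},{"tx":0.0189,"ty":0,"tz":0.0308,"turn":0,"fingers":17},{"tx":0.0206,"ty":0,"tz":0.0333,"turn":0,"fingers":17},{"tx":0.0206,"ty":0,"tz":0.0333,"turn":0,"fingers":17},{"tx":0.0206,"ty":0,"tz":0.0333,"turn":0,"fingers":17}]' 7
python3 - <<'E'
from h import *
s,c=snap("wrist","w17"); print(pointer(c))
plan(-0.01,2,60.2)
E
```

```text
clock: 14.05
eef_pos: [548.3, 171.0, 82.4]
eef_rot: [-1.566, 0.003, -1.245]
wrist_force: [-1.0, 3.8, -4.1]
finger_gap: 19.4
{'x90': np.float64(102.65546240076502), 'slope': np.float64(-0.003027482362051942), 'rms': np.float64(0.40435720072639925), 'yr': (np.float64(40.0), np.float64(108.0))}
t=14.10 ang=-2.179 r=60.24 z=82.4 Frad=3.1 Ftan=1.7 Fz=-3.6 gap=19.5 yaw=-1.245
tx 0.0019 tz 0.0023
tx 0.0037 tz 0.0048
```

View pics/w17.png

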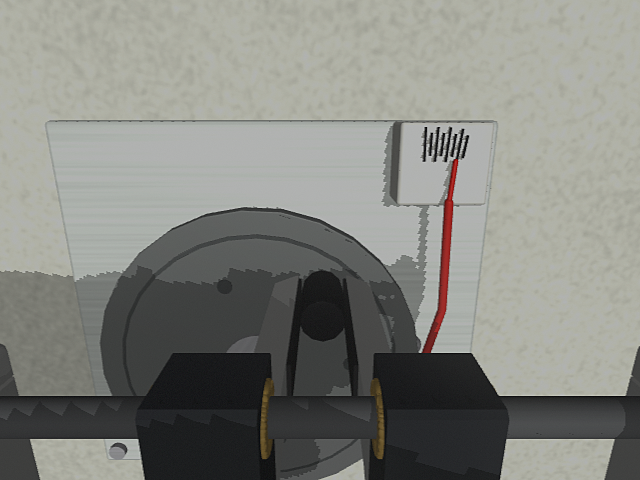

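The pointer tip is at (456,160), near the outer end of the scale, and the angle is -2.179. Releasing gently, then rising.

```bash
python3 -m creep '[{"tx":0,"ty":0,"tz":0,"turn":0,"fingers":21},{"tx":0,"ty":0,"tz":0,"turn":0,"fingers":24},{"tx":0,"ty":0,"tz":0,"turn":0,"fingers":30},{"tx":0,"ty":0,"tz":0,"turn":0,"fingers":40},{"tx":0,"ty":0,"tz":0,"turn":0,"fingers":45}]'
python3 -m creep '[{"tx":0,"ty":-0.1,"tz":0,"turn":0,"fingers":45},{"tx":0,"ty":-0.25,"tz":0,"turn":0,"fingers":45},{"tx":0,"ty":-0.4,"tz":0,"turn":0,"fingers":45},{"tx":0,"ty":-0.4,"tz":0,"turn":0,"fingers":45}]'
python3 - <<'E'
from h import *
s,c=snap("wrist","w18"); print(pointer(c),s["clock"],s["eef_pos"],s["eef_rot"],s["wrist_force"],s["finger_gap"])
W=cloud(c)
m=((W[...,2]>107)&(W[...,2]<115)&(np.arange(480)[:,None]<300)).astype(np.uint8)
k,l,st,ce=cv2.connectedComponentsWithStats(m); i=1+np.argmax(st[1:,4]); p=atz(c,*ce[i],110)
f=fix(p); print("knob",p,st[i],np.hypot(*f),np.arctan2(f[1],f[0])-np.pi)
# next: button
b=np.array([499,-307.4,90]); Mx=Rot.from_euler('xyz',s["eef_rot"]).as_matrix(); print(Mx.T@(b-s["eef_pos"])/200)
E
```

```text
clock: 14.6
eef_pos: [548.4, 171.0, 82.5]
eef_rot: [-1.566, 0.003, -1.245]
wrist_force: [0.6, 0.9, 0.8]
finger_gap: 42.5
clock: 15.0
eef_pos: [549.6, 171.0, 166.6]
eef_rot: [-1.559, 0.002, -1.245]
wrist_force: [0.2, 1.3, 0.0]
finger_gap: 45.0
{'x90': np.float64(102.9263900537357), 'slope': np.float64(-0.0008345173281906069), 'rms': np.float64(0.4592411447332772), 'yr': (np.float64(40.0), np.float64(108.0))} 15.0 [549.63300211 171.01635887 166.64422233] [-1.5594933   0.0018929  -1.24525968] [0.1607629  1.30551174 0.00438526] 45.040155053789306
knob [547.70412511 170.94738294 110.        ] [303 238  32  31 745] 59.977778444648706 -2.170364685369544
[ 2.18620276  0.36770116 -1.00911823]
```

View pics/w18.png

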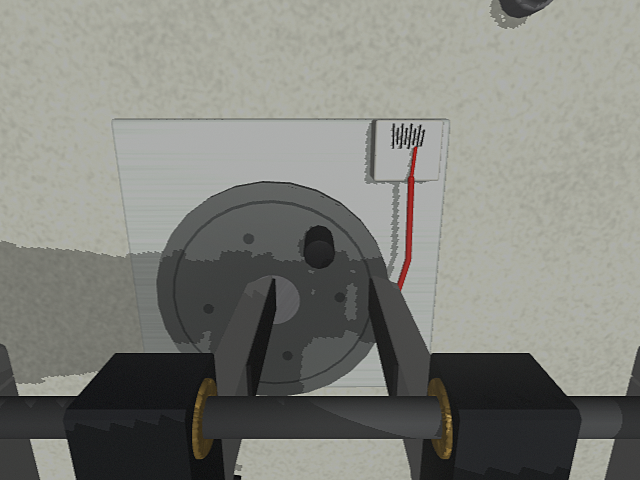

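The knob stands at -2.17 after release, the pointer is still at the high crest, and the objective and everything else is untouched. Now to the button.

```bash
python3 -m creep '[{"tx":0.2,"ty":0,"tz":-0.1,"turn":0,"fingers":30},{"tx":0.45,"ty":0,"tz":-0.2,"turn":0,"fingers":10},{"tx":0.7,"ty":0,"tz":-0.31,"turn":0,"fingers":0},{"tx":0.95,"ty":0.0,"tz":-0.43,"turn":0,"fingers":0},{"tx":0.95,"ty":0.0,"tz":-0.43,"turn":0,"fingers":0}]'
python3 -m creep '[{"tx":0.2,"ty":0,"tz":-0.1,"turn":0,"fingers":0},{"tx":0.45,"ty":0,"tz":-0.21,"turn":0,"fingers":0},{"tx":0.65,"ty":0,"tz":-0.30,"turn":0,"fingers":0},{"tx":0.65,"ty":0,"tz":-0.30,"turn":0,"fingers":0}]'
python3 - <<'E'
from h import *
s,c=snap("wrist","w19"); print(s["clock"],s["eef_pos"],s["eef_rot"],s["finger_gap"])
E
```

```text
clock: 15.55
eef_pos: [527.0, -40.4, 161.9]
eef_rot: [-1.564, 0.002, -1.249]
wrist_force: [0.1, 0.8, -0.5]
finger_gap: 8.4
clock: 15.95
eef_pos: [510.2, -186.7, 159.9]
eef_rot: [-1.566, 0.003, -1.253]
wrist_force: [0.5, 0.8, 0.2]
finger_gap: 0.6
15.95 [ 510.16599486 -186.70770831  159.94212839] [-1.56575103  0.00297996 -1.25310513] 0.5625624842848587
```

View pics/w19.png

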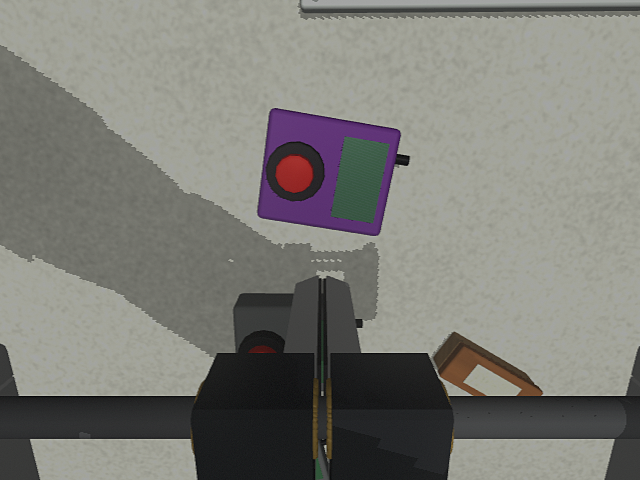

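The purple logger's button is at (294,174); the meant grey logger is partly hidden at (262,350). I'll calibrate my earlier estimate on the purple button.

```bash
python3 - <<'E'
from h import *
def red(c,z,lo,hi):
    F=c["frame"].astype(int); m=((F[...,0]>70)&(F[...,0]>2.2*F[...,1])&(F[...,0]>2.2*F[...,2])).astype(np.uint8)
    k,l,s,ce=cv2.connectedComponentsWithStats(m); W=cloud(c)
    for i in range(1,k):
        if s[i,4]>15:
            p=atz(c,*ce[i],z)
            if p[0]<520 and p[1]<-100: print(s[i],ce[i].round(1),p.round(1),np.nanmax(W[l==i],0).round(1),np.nanmedian(W[l==i],0).round(1))
for n in ("top0","scene0","w19"): print(n); red(load(n),57,0,0)
from cell import monitor
s=monitor.read_state(); Mx=Rot.from_euler('xyz',s["eef_rot"]).as_matrix()
print(Mx.T@(np.array([497.5,-307.5,100])-s["eef_pos"])/200)
E
```

```text
top0
[436 256  11  10  81] [441.  260.4] [ 498.1 -307.7   57. ] [ 509.2 -296.1   59.5] [ 499.  -308.4   53.4]
[373 265  10  10  80] [377.3 269.5] [ 478.1 -149.9   57. ] [ 489.3 -139.4   59.9] [ 478.1 -149.6   53.1]
scene0
[205 204  11   8  71] [210.3 207.6] [ 511.1 -303.4   57. ] [ 514.6 -296.4   56.2] [ 504.9 -306.5   53.1]
[271 208  11   8  69] [276.1 211.3] [ 491.1 -146.6   57. ] [ 495.3 -137.9   56.2] [ 485.7 -148.5   53.2]
w19
[ 275  154   39   39 1161] [294.1 172.9] [ 478.1 -150.7   57. ] [ 491.5 -138.2   56. ] [ 478.  -151.2   53.8]
[249 350  24   3  40] [260.2 351.6] [ 494.2 -295.4   57. ] [ 503.9 -296.6   53.5] [ 494.2 -298.3   52.1]
[ 0.5653427   0.29654653 -0.25644083]
```

```bash
python3 -m creep '[{"tx":0.2,"ty":0,"tz":-0.09,"turn":0,"fingers":0},{"tx":0.4,"ty":0.1,"tz":-0.18,"turn":0,"fingers":0},{"tx":0.567,"ty":0.25,"tz":-0.253,"turn":0,"fingers":0},{"tx":0.567,"ty":0.41,"tz":-0.253,"turn":0,"fingers":0},{"tx":0.567,"ty":0.41,"tz":-0.253,"turn":0,"fingers":0}]' 10
python3 - <<'E'
from h import *
s,c=snap("scene","s2"); print(s["clock"],s["eef_pos"],s["eef_rot"],s["wrist_force"])
b=cv2.resize(c["frame"][140:310,130:480],None,fx=2.2,fy=2.2); cv2.imwrite("pics/s2c.png",b[:,:,::-1])
Mx=Rot.from_euler('xyz',s["eef_rot"]).as_matrix()
for z in (58,54,48,46): print(z,Mx.T@(np.array([498,-308,z])-s["eef_pos"])/200)
E
```

```text
clock: 16.5
eef_pos: [496.7, -305.4, 72.7]
eef_rot: [-1.57, 0.01, -1.252]
wrist_force: [-0.2, 1.1, 0.2]
finger_gap: 0.6
16.5 [ 496.67942366 -305.41666529   72.65693503] [-1.57020032  0.01022184 -1.25209857] [-0.24531088  1.13942552  0.23633681]
58 [0.01508347 0.07313563 0.00217962]
54 [0.0152879  0.09313458 0.0021677 ]
48 [0.01559455 0.12313301 0.00214982]
46 [0.01569677 0.13313248 0.00214386]
```

View pics/s2c.png

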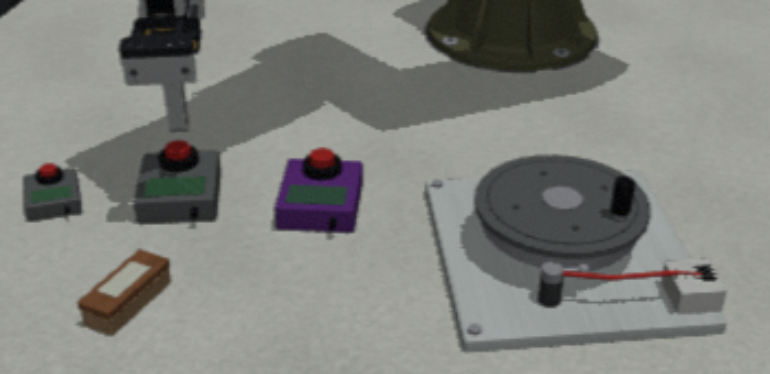

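The closed fingers (crop (178,130)) stand right above the large grey logger's red button at (178,152). Pressing down in small steps.

```bash
python3 -m creep '[{"tx":0.008,"ty":0.03,"tz":0.002,"turn":0,"fingers":0},{"tx":0.015,"ty":0.06,"tz":0.002,"turn":0,"fingers":0},{"tx":0.0155,"ty":0.083,"tz":0.002,"turn":0,"fingers":0},{"tx":0.0155,"ty":0.093,"tz":0.002,"turn":0,"fingers":0},{"tx":0.0155,"ty":0.103,"tz":0.002,"turn":0,"fingers":0},{"tx":0.0155,"ty":0.103,"tz":0.002,"turn":0,"fingers":0}]'
python3 -m creep '[{"tx":0,"ty":0.01,"tz":0,"turn":0,"fingers":0},{"tx":0,"ty":0.015,"tz":0,"turn":0,"fingers":0},{"tx":0,"ty":0.015,"tz":0,"turn":0,"fingers":0}]'
```

```text
clock: 17.15
eef_pos: [499.2, -308.3, 54.9]
eef_rot: [-1.568, 0.007, -1.251]
wrist_force: [-0.5, 1.0, 0.9]
finger_gap: 0.7
clock: 17.45
eef_pos: [499.4, -308.4, 52.1]
eef_rot: [-1.568, 0.007, -1.251]
wrist_force: [0.5, -0.6, 2.1]
finger_gap: 0.5
```

```bash
python3 -m creep '[{"tx":0,"ty":0.01,"tz":0,"turn":0,"fingers":0},{"tx":0,"ty":0.015,"tz":0,"turn":0,"fingers":0},{"tx":0,"ty":0.02,"tz":0,"turn":0,"fingers":0},{"tx":0,"ty":0.02,"tz":0,"turn":0,"fingers":0}]'
```

```text
clock: 17.85
eef_pos: [499.5, -308.4, 48.3]
eef_rot: [-1.568, 0.007, -1.251]
wrist_force: [-0.8, 0.7, 4.6]
finger_gap: 0.4
```

```bash
python3 -m creep '[{"tx":0,"ty":0.006,"tz":0,"turn":0,"fingers":0},{"tx":0,"ty":0.012,"tz":0,"turn":0,"fingers":0},{"tx":0,"ty":0.012,"tz":0,"turn":0,"fingers":0}]'
```

```text
clock: 18.15
eef_pos: [499.7, -308.6, 47.8]
eef_rot: [-1.567, 0.006, -1.251]
wrist_force: [-8.7, 5.3, 23.2]
finger_gap: 0.5
```

It bottomed out: 23 N at z 47.8, after about 6 mm of travel. Releasing and rising clear.

```bash
python3 -m creep '[{"tx":0,"ty":-0.03,"tz":0,"turn":0,"fingers":0},{"tx":0,"ty":-0.1,"tz":0,"turn":0,"fingers":0},{"tx":0,"ty":-0.3,"tz":0,"turn":0,"fingers":0},{"tx":0,"ty":-0.45,"tz":0,"turn":0,"fingers":0},{"tx":0,"ty":-0.45,"tz":0,"turn":0,"fingers":0},{"tx":0,"ty":-0.45,"tz":0,"turn":0,"fingers":0}]'
python3 - <<'E'
from h import *
s,c=snap("scene","s3"); print(s["clock"],s["eef_pos"],s["wrist_force"])
b=cv2.resize(c["frame"][140:310,130:530],None,fx=2,fy=2); cv2.imwrite("pics/s3c.png",b[:,:,::-1])
a=load("scene0")["frame"].astype(int); d2=load("s2")["frame"].astype(int)
F=c["frame"].astype(int)
for n,r in dict(oil=(225,260,490,515),obj=(282,310,500,528),box=(252,292,162,210),table=(205,295,320,460)).items():
    y0,y1,x0,x1=r; print(n,abs(F-a)[y0:y1,x0:x1].mean().round(2),abs(F-d2)[y0:y1,x0:x1].mean().round(2))
W=cloud(c); m=(F[...,0]>70)&(F[...,0]>2.2*F[...,1])&(F[...,0]>2.2*F[...,2]); m[:, :195]=0; m[:,230:]=0
print("button ztop",np.nanmax(W[m],0))
m=(W[...,2]>98)&(np.hypot(W[...,0]-HUB[0],W[...,1]-HUB[1])<90); p=np.nanmean(W[m],0); f=fix(p); print("knob",p,np.arctan2(f[1],f[0])-np.pi)
s,c=snap("top","t3"); W=cloud(c); m=(W[...,2]>98)&(np.hypot(W[...,0]-HUB[0],W[...,1]-HUB[1])<90); p=np.nanmean(W[m],0); f=fix(p); print("knob",p,np.arctan2(f[1],f[0])-np.pi,pointer(c))
E
```

```text
clock: 18.75
eef_pos: [499.5, -309.2, 138.2]
eef_rot: [-1.567, 0.005, -1.251]
wrist_force: [-0.6, -0.4, -1.2]
finger_gap: 0.7
18.75 [ 499.53326868 -309.17243763  138.18410175] [-0.55683244 -0.40188031 -1.17874589]
oil 3.56 2.14
obj 3.55 1.82
box 3.74 1.94
table 7.33 1.89
button ztop [ 513.04577477 -296.75922044   56.14544927]
knob [552.98425685 170.39792919 106.91791951] -2.2561038701761635
knob [547.42187092 171.42907642 109.24503457] -2.1637070427661356 None
```

View pics/s3c.png

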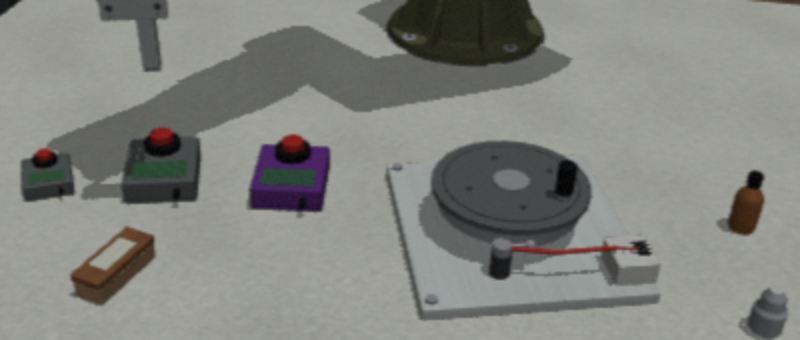

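The button is up again, the turntable and pointer are unchanged, the bystanders are in place and the arm is clear.

```bash
python3 -c "
from cell import manip; print(manip.sign_off())"
```

```text
the job is handed in; nothing more can be done
None
```

The job is handed in: the turntable was left at rest with its high spot under the feeler. The large grey logger's record button was then pressed fully down and let go. It took about 19 s of the 72 s allowed.

- **Finding the high spot:** I held the knob at 7 N and turned it at about 0.3–0.5 rad/s. I followed the pointer with the wrist camera over the crest and down the far side. It swung about 14 mm at the tip, which matches the high spot and not the lesser rise (7 mm). I did not turn through the rest of the circle to see the lesser rise.
- **Setting the crest:** All the curve fits put the crest at a turntable angle of -2.18 rad. I came back to -2.179 in the same direction as the scan. After release the knob measured -2.17 from the wrist camera and the pointer was still at its peak.
- **Pressing the button:** The button went down about 6 mm onto its stop, with 23 N at the wrist. It sprang back to its original height.
- **Last checks:** The pictures from just before and after the press show no change in the turntable, the pointer, the oil bottle, the objective or the slide box. The arm ended clear of everything.
- **Disagreement:** From the final pictures, the top camera put the knob at -2.16 rad and the scene camera at -2.26. The scene camera mostly sees the side of the knob, and it also read several mm off elsewhere, so I trusted the wrist and top views. The pointer could not be read in the final top view.

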